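Lock the reamer in the juicer's chuck and hold the dial at its third position

ROBOT

A 6-joint arm with a two-finger parallel gripper is mounted at the origin on the work surface. World frame = base frame: x ahead of the robot, y to its left, z up, the work surface at z = 0. Lengths are in m, angles in rad, forces in N, time in s.
With the tool pointing down it reaches from about 0.225 to 0.875 m from the base axis. Payload 3.4 kg.
Tool frame: the origin (TCP) lies between the finger pads, 19 mm behind the fingertips; this is the grasp point; z points along the fingers, y is the line along which they close (so a half turn about z gives the same grasp; the last joint's range is limited). The gripper opens to 85 mm and grips with 20 to 120 N. Pads are 22 mm wide; open, the fingers measure 114 mm over their backs; the gripper's body (76 mm by 85 mm) begins 54 mm behind the grasp point. The pads swing forward as they close: fully open they stand 13 mm farther back than shut.
Start: joints at [-1.327, 0.276, 1.505, -0, 1.361, -0.121], TCP at [0.205, -0.537, 0.25] pointing down, gripper open.
Joint ranges: [-2.89, 2.89], [-0.75, 2.08], [0.22, 2.7], [-1.18, 4.32], [0.11, 2.71], [-2.7, 2.7]. Speed limits (rad/s): [2.57, 2.57, 3.14, 3.14, 3.14, 3.14].

INTERFACE

Orientations are given as a unit quaternion [w, x, y, z].
In Python, from rig import manip gives the robot as it stands.
- The arm moves only by the shell command python3 -m pendant 'ROWS' [FORCE]. ROWS is JSON, a list of rows, each an object of numbers: "dx", "dy", "dz": the shift along the tool's x, y, z in m; "rx", "ry", "rz": the turn, a rotation vector about the tool's x, y, z in degrees; "hand": the finger opening in m, from 0 to 0.0854. In form: [{"dx": .., "dy": .., "dz": .., "rx": .., "ry": .., "rz": .., "hand": ..}, ...]. A call has 1 to 12 rows; each row shifts and turns the commanded pose from where the row before left it, along the tool's axes as they then stand; what a row does not reach is not made up. A row lasts 1/12 s, in which the tool goes at most 41.7 mm and 7.16 degrees, less where a joint would pass 70% of its speed; a pose out of reach is approached as far as the arm can. A call is refused whole if a number of a shift passes 0.0417 or a number of a turn 7.16, either way. A call with a gripper value outside its range is refused whole. The fingers move at their own pace and stop on an object; FORCE is the grip in N (left out, the last holds). Time passes only in rows, so rows that do not move let the fingers close. It gives the time, the measured TCP pose, the force, the opening and the grip force at its end, in the units of the state.
- manip.get_state(): the state, without advancing time (a new reading comes with each control period).
- manip.get_image(name): name is "side" or "top" or "wrist"; returns a dict with "frame" (420x560x3 uint8, red, green, blue), "fx", "fy", "cx", "cy" (pixels), "position" and "attitude" of the camera in the world; the wrist camera has in their place "mount" (4x4, takes a point from camera to tool coordinates, whose origin is the TCP and whose axes are the flange's). Camera axes: x right, y up, looking along -z (the intrinsics and any distortion apply to the point x, -y, -z); pixel columns grow to the right and rows downward; lengths in m; the calibration is good to about 2 mm. A picture is of the moment at which its call begins: read the wrist's pose just before it. There is no depth.
- manip.sign_off(): hands the job in; it is judged then, once.
The state is a dict: "clock": time; "qpos": joint angles; "qd": joint speeds; "effort": joint torques, N m; "position": TCP position; "ee_rot": TCP orientation; "contact_force": force on the tool from outside, world axes, zero at the start; "moment": the same for the moment, N m; "width": finger opening in m; "gripper_force": force on a finger pad.
Only numpy, scipy, OpenCV 4.12 (cv2) and the standard library are available. Lean on these libraries where they do the work, as an engineer would, in place of code of your own. Each camera call takes 0.05 s, during which the arm holds its last target. There are 200 camera calls.

TASK

Set the juicer running: the small reamer stands loose in its chuck, so first turn the round chuck sleeve clockwise as far as it goes, until the jaws grip the reamer's shank, and only then turn the dial clockwise past its first two clicks to the third position. The dial springs back when let go, so finish while the gripper is still holding it at the third position. Leave the reamer upright in its place in the chuck, and do not move anything else on the counter.

Things in the scene. Friction and masses are not known exactly. Their poses are not given: they have to be found in the camera images.
- juicer: Electric juicer, fixed to the counter: a white rounded box 150 (x) by 290 (y) by 70 mm high with its chuck and its dial on top. Origin: centre of its underside, on the counter. The chuck's upright axis stands at its (0, +80 mm), the dial's at its (0, -80 mm). Its y axis points from dial to chuck, z up.
- sleeve_top (a point): On the chuck's axis, level with the upper edge of the chuck sleeve, 123 mm above the counter. Sleeve: upright ribbed steel ring, 53 mm across its ribs, from 73 to 123 mm above the counter, turning about its upright axis. Take it from above, fingers either side, TCP 13 mm below this point; the reamer stands between the fingers, its tip 25 mm above this point.
- sleeve (a joint): Angle of the chuck sleeve, rad, growing clockwise seen from above: 0 fully open, jaws meet the reamer's shank at about 1.06, end stop at 1.2. Starts between 0 and 0.3. It stays where it is left (friction 0.12 N m); 0.5 N m is ample to bring it to the stop, where each jaw presses the shank with about 10 N.
- jaw0: One of three steel chuck jaws, 7 mm wide, 33 mm high, inside the sleeve; geared to the sleeve, 2.83 mm inward per rad. Origin on the chuck's axis, 92 mm above the counter when open.
- jaw1: Second jaw, as jaw0.
- jaw2: Third jaw, as jaw0.
- reamer: Small steel lime reamer standing loosely upright in the chuck: shank 10 mm thick and 57 mm long with a ridged cone on top 24 mm wide, 77.5 mm high in all. Origin: centre of the shank's foot, 70 mm above the counter; z along the shank, up.
- dial_grip (a point): On the dial's upright axis, 115 mm above the counter, where to pinch its bar: 8 mm below the bar's top.
- dial: The dial: black disc 56 mm wide with an upright grip bar 50 mm long (its own x), 12 mm thick (its own y), standing from 94 to 123 mm above the counter; origin on the dial's axis 85 mm above the counter. At off (0) the bar lies along the juicer's x. A white line marks its +x end.
- dial_turn (a joint): Angle of the dial, rad, growing clockwise seen from above: off 0, clicks (detents) at 0.4 and 0.8, third position 1.2, end stop 1.25. A spring drives it back to off from everywhere as soon as it is let go, through the clicks; turning takes up to 0.15 N m, holding it at the third position about 0.11 N m.
- fruit_bowl: Bystander, loose: white ceramic bowl 230 mm wide with five lemons and limes fixed in it, about 120 mm high. Origin: centre of its underside.
- tumbler: Bystander, loose: drinking glass, 68 mm wide, 85 mm high, standing in front of the juicer. Origin: centre of its underside.
- lime_half: Bystander, loose: half a lime, cut face down, 45 mm wide, 25 mm high, in front of the juicer. Origin: centre of its underside.
- big_reamer: Bystander, loose: spare white plastic reamer cone without shank, 54 mm wide, 46 mm high, behind the juicer. Origin: centre of its underside.
- spoon: Bystander, loose: steel spoon 180 mm long, lying on the counter behind the bowl. Origin: centre of its underside.
- mug: Bystander, loose: white mug, 80 mm wide, 92 mm high. Origin: centre of its underside.
- jar: Bystander, loose: glass jar with steel cap, 72 mm wide, 100 mm high. Origin: centre of its underside.

How it is judged:
By the outcome, as a careful person would: the job done as asked, in the order asked, and still so for the second after the job is handed in, while the arm keeps its last pose, push and grip.
It also fails if it takes over 45 s, if anything falls off the work surface, if the arm or the gripper's body presses on something with over 40 N, if the wrist force passes 120 N, or if a joint passes its speed limit or range.

## Working session

There is one attempt and no reset: what is moved stays moved. The work goes in short steps, Python scripts to look and compute and a shell command to move; the robot and the scene stay as the last step left them, time stands still between calls to the robot, and variables do not carry over. Pictures are saved under pics/ and viewed, at most 10 in all, crops included, and the job is handed in when it is done.

```bash
mkdir -p pics; python3 - <<'E'
from rig import manip
import cv2,json,numpy as np
print(manip.get_state())
for n in("side","top"):
    d=manip.get_image(n); cv2.imwrite(f"pics/{n}0.png",d["frame"][:,:,::-1]); print({k:v for k,v in d.items() if k!="frame"})
w=manip.get_image("wrist"); print({k:v for k,v in w.items() if k!="frame"})
a=cv2.imread("pics/side0.png")
E
```

```text
{'clock': 0.0, 'qpos': array([-1.32699356e+00,  2.76597680e-01,  1.50614920e+00,  2.20735092e-05,
        1.36068399e+00, -1.20987483e-01]), 'qd': array([ 0.00054943,  0.00108196, -0.00112171, -0.00023931, -0.00062504,
        0.00103398]), 'effort': array([-1.95561108e-03, -4.16784847e+01, -2.45806342e+01, -3.38315822e-04,
        1.11439734e-02,  1.01265402e-05]), 'position': array([ 0.20502132, -0.53667618,  0.24913174]), 'ee_rot': array([-9.18038676e-04,  9.83412077e-01,  1.81383136e-01, -4.56332705e-05]), 'contact_force': array([-0.52747531, -0.00610588, -0.14914474]), 'moment': array([ 0.00119269,  0.03835541, -0.01987534]), 'gripper_force': 0.0, 'width': 0.08535465175845092}
{'fx': 417.10090008212103, 'fy': 417.10090008212103, 'cx': 277.8557987000167, 'cy': 218.91505272953873, 'position': array([ 0.39073933, -1.01860983,  0.69956649]), 'attitude': array([ 0.86017007,  0.49951798, -0.04027121, -0.09469671])}
{'fx': 536.0442288898171, 'fy': 536.0442288898171, 'cx': 279.8080906639399, 'cy': 209.81662866409022, 'position': array([ 0.36391502, -0.02059532,  1.74876185]), 'attitude': array([-0.69950335, -0.04483974,  0.04411985,  0.71185525])}
{'fx': 316.2348801359464, 'fy': 316.2348801359464, 'cx': 278.7082587812949, 'cy': 205.93155022194222, 'mount': array([[ 5.27671196e-05,  9.46827816e-01,  3.21740709e-01,
         8.21224337e-02],
       [ 9.99999984e-01, -1.05363211e-04,  1.46060785e-04,
         7.58508479e-05],
       [ 1.72194048e-04,  3.21740696e-01, -9.46827806e-01,
        -1.23259620e-01],
       [ 0.00000000e+00,  0.00000000e+00,  0.00000000e+00,
         1.00000000e+00]])}
```

View pics/side0.png

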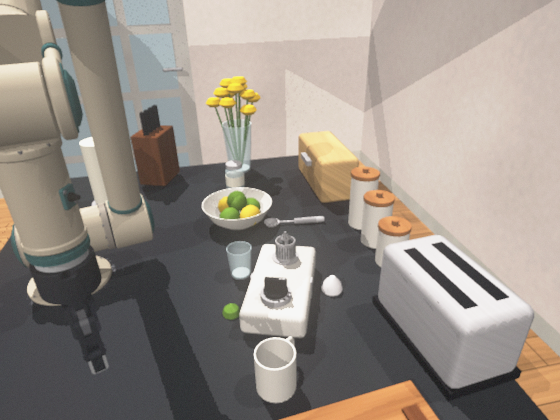

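View pics/top0.png

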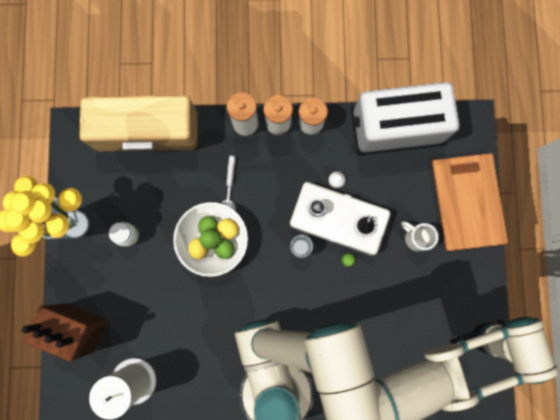

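The side view shows the chuck at about (286,245) and the dial at (276,290). The top view shows the chuck at (317,207), the dial at (366,225), the tumbler at (301,246) and the mug at (421,236). I'll enlarge these areas.

```bash
cat > h.py <<'E'
import numpy as np
from scipy.spatial.transform import Rotation as R
def rot(q): return R.from_quat([q[1],q[2],q[3],q[0]]).as_matrix()
def ray(d,u,v,M=None):
    """origin, unit ray in world of pixel; M=(tcp pos, tcp quat) for wrist"""
    c=np.array([(u-d["cx"])/d["fx"],-(v-d["cy"])/d["fy"],-1.0])
    if M is None: p,A=np.array(d["position"]),rot(d["attitude"])
    else:
        T=rot(M[1]); m=d["mount"]; A=T@m[:3,:3]; p=M[0]+T@m[:3,3]
    r=A@c; return p,r/np.linalg.norm(r)
def tri(rs):
    S=sum(np.eye(3)-np.outer(r,r) for p,r in rs); b=sum((np.eye(3)-np.outer(r,r))@p for p,r in rs)
    x=np.linalg.solve(S,b); return x,[np.linalg.norm(np.cross(x-p,r)) for p,r in rs]
def atz(pr,z): p,r=pr; return p+r*(z-p[2])/r[2]
def proj(d,X,M=None):
    if M is None: p,A=np.array(d["position"]),rot(d["attitude"])
    else:
        T=rot(M[1]); m=d["mount"]; A=T@m[:3,:3]; p=M[0]+T@m[:3,3]
    c=A.T@(np.asarray(X)-p); return d["cx"]-d["fx"]*c[0]/c[2], d["cy"]+d["fy"]*c[1]/c[2]
E
python3 - <<'E'
import cv2,numpy as np
a=cv2.imread("pics/side0.png")[225:345,235:335]; b=cv2.imread("pics/top0.png")[170:270,285:395]
a=cv2.resize(a,None,fx=4,fy=4,interpolation=2); b=cv2.resize(b,None,fx=3.5,fy=3.5,interpolation=2)
o=np.zeros((480,790,3),np.uint8); o[:480,:400]=a; o[:350,400:785]=b; cv2.imwrite("pics/z.png",o)
E
```

```text
(no output)
```

View pics/z.png

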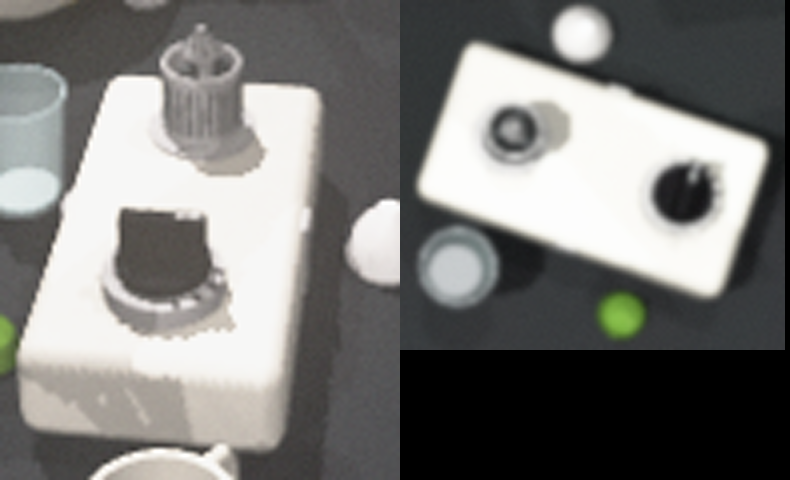

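Zoomed in, the sleeve rim centre is at side (285.5,241.5) and top (317.0,207.7). The reamer tip is at side (285.3,231.8). The dial bar top is at side (275.8,278) and the dial disc at top (365.9,224.9). The tumbler lies just on the robot side of the chuck.

```bash
python3 - <<'E'
from rig import manip
from h import *
s=manip.get_image("side");t=manip.get_image("top")
np.set_printoptions(precision=4,suppress=True)
for n,a,b in [("sleevetop",(285.5,241.5),(317,207.7)),("tip",(285.3,231.8),(317,207.2)),("dialtop",(275.8,278),(366,224.9))]:
    print(n,*tri([ray(s,*a),ray(t,*b)]))
print("dial disc z.094",atz(ray(t,365.9,224.9),.09))
f=lambda x,y:(285+(x-400)/3.5,170+y/3.5)
C=[atz(ray(t,*f(*p)),.065) for p in [(472,40),(770,143),(717,300),(416,190)]]
print(np.array(C),np.mean(C,0)); 
print("tumbler",atz(ray(t,*f(458,267)),.085),"big",atz(ray(t,*f(581,34)),.03))
E
```

```text
sleevetop [ 0.5772 -0.1355  0.1137] [np.float64(0.0017852496759738106), np.float64(0.0017852496759739906)]
tip [ 0.5763 -0.1337  0.1418] [np.float64(0.0030099937195834036), np.float64(0.003009993719583554)]
dialtop [ 0.5214 -0.2834  0.1179] [np.float64(0.002148522943409229), np.float64(0.0021485229434089616)]
dial disc z.094 [ 0.5219 -0.2874  0.09  ]
[[ 0.6668 -0.1044  0.065 ]
 [ 0.5675 -0.3715  0.065 ]
 [ 0.4269 -0.318   0.065 ]
 [ 0.5305 -0.0507  0.065 ]] [ 0.5479 -0.2112  0.065 ]
tumbler [ 0.4593 -0.0862  0.085 ] big [ 0.6769 -0.2076  0.03  ]
```

```bash
python3 -m pendant '[{"rz":-7},{"rz":-7},{"rz":-7},{"rz":-7},{"rz":-7},{"rz":-7},{"rz":-7},{"rz":-7},{"rz":-7},{"rz":-7},{"rz":-7},{"rz":-7}]' 40; python3 -m pendant '[{"rz":-7},{"rz":-7},{"rz":-7},{"rz":-7},{"rz":-7},{"rz":-7},{"rz":-7},{"rz":-6},{},{}]' ; python3 -m pendant '[{"dx":-0.015,"dy":0.035},{"dx":-0.015,"dy":0.035},{"dx":-0.015,"dy":0.035},{"dx":-0.015,"dy":0.035},{"dx":-0.015,"dy":0.035},{"dx":-0.015,"dy":0.035},{"dx":-0.015,"dy":0.035},{"dx":-0.015,"dy":0.035},{"dx":-0.015,"dy":0.035},{"dx":-0.015,"dy":0.035},{},{}]'; python3 -c "
from rig import manip
print(manip.get_state()['qpos'])"
```

```text
[-1.32701498e+00  2.76250159e-01  1.50549106e+00 -1.80573762e-05
  1.36071659e+00 -1.20978916e-01]invalid input
invalid input
invalid input
```

```bash
python3 -m pendant '[{"dx":0,"dy":0,"dz":0,"rx":0,"ry":0,"rz":-7,"hand":0.085}]' 40; echo; python3 -m pendant --help | head -20
```

```text
clock: 0.33
position: [0.2051, -0.537, 0.2497]
ee_rot: [-0.0, 0.97, 0.242, 0.0]
contact_force: [0.2, -0.6, -0.3]
width: 0.0848
gripper_force: 0.0
invalid input: not JSON, or not a number
```

```bash
python3 -m pendant '[{"dx":0,"dy":0,"dz":0,"rx":0,"ry":0,"rz":-7,"hand":0.085},{"dx":0,"dy":0,"dz":0,"rx":0,"ry":0,"rz":-7,"hand":0.085},{"dx":0,"dy":0,"dz":0,"rx":0,"ry":0,"rz":-7,"hand":0.085},{"dx":0,"dy":0,"dz":0,"rx":0,"ry":0,"rz":-7,"hand":0.085},{"dx":0,"dy":0,"dz":0,"rx":0,"ry":0,"rz":-7,"hand":0.085},{"dx":0,"dy":0,"dz":0,"rx":0,"ry":0,"rz":-7,"hand":0.085},{"dx":0,"dy":0,"dz":0,"rx":0,"ry":0,"rz":-7,"hand":0.085},{"dx":0,"dy":0,"dz":0,"rx":0,"ry":0,"rz":-7,"hand":0.085},{"dx":0,"dy":0,"dz":0,"rx":0,"ry":0,"rz":-7,"hand":0.085},{"dx":0,"dy":0,"dz":0,"rx":0,"ry":0,"rz":-7,"hand":0.085}]'
python3 -m pendant '[{"dx":0,"dy":0,"dz":0,"rx":0,"ry":0,"rz":-7,"hand":0.085},{"dx":0,"dy":0,"dz":0,"rx":0,"ry":0,"rz":-7,"hand":0.085},{"dx":0,"dy":0,"dz":0,"rx":0,"ry":0,"rz":-7,"hand":0.085},{"dx":0,"dy":0,"dz":0,"rx":0,"ry":0,"rz":-7,"hand":0.085},{"dx":0,"dy":0,"dz":0,"rx":0,"ry":0,"rz":-7,"hand":0.085},{"dx":0,"dy":0,"dz":0,"rx":0,"ry":0,"rz":-7,"hand":0.085},{"dx":0,"dy":0,"dz":0,"rx":0,"ry":0,"rz":-7,"hand":0.085},{"dx":0,"dy":0,"dz":0,"rx":0,"ry":0,"rz":-7,"hand":0.085},{"dx":0,"dy":0,"dz":0,"rx":0,"ry":0,"rz":-6,"hand":0.085},{"dx":0,"dy":0,"dz":0,"rx":0,"ry":0,"rz":0,"hand":0.085}]'
python3 -m pendant '[{"dx":-0.015,"dy":0.035,"dz":0,"rx":0,"ry":0,"rz":0,"hand":0.085},{"dx":-0.015,"dy":0.035,"dz":0,"rx":0,"ry":0,"rz":0,"hand":0.085},{"dx":-0.015,"dy":0.035,"dz":0,"rx":0,"ry":0,"rz":0,"hand":0.085},{"dx":-0.015,"dy":0.035,"dz":0,"rx":0,"ry":0,"rz":0,"hand":0.085},{"dx":-0.015,"dy":0.035,"dz":0,"rx":0,"ry":0,"rz":0,"hand":0.085},{"dx":-0.015,"dy":0.035,"dz":0,"rx":0,"ry":0,"rz":0,"hand":0.085},{"dx":-0.015,"dy":0.035,"dz":0,"rx":0,"ry":0,"rz":0,"hand":0.085},{"dx":-0.015,"dy":0.035,"dz":0,"rx":0,"ry":0,"rz":0,"hand":0.085},{"dx":-0.015,"dy":0.035,"dz":0,"rx":0,"ry":0,"rz":0,"hand":0.085},{"dx":-0.015,"dy":0.035,"dz":0,"rx":0,"ry":0,"rz":0,"hand":0.085},{"dx":0,"dy":0,"dz":0,"rx":0,"ry":0,"rz":0,"hand":0.085},{"dx":0,"dy":0,"dz":0,"rx":0,"ry":0,"rz":0,"hand":0.085}]'
python3 - <<'E'
from rig import manip
import cv2
from h import *
s=manip.get_state(); w=manip.get_image("wrist"); M=(s["position"],s["ee_rot"])
print(s["qpos"],M)
for X in [(.577,-.135,.123),(.577,-.135,.148),(.5215,-.286,.123)]: print(proj(w,X,M))
cv2.imwrite("pics/w1.png",w["frame"][:,:,::-1])
E
```

```text
clock: 1.17
position: [0.2051, -0.5371, 0.2498]
ee_rot: [-0.0, 0.654, 0.756, 0.0]
contact_force: [-0.6, -0.2, 0.2]
width: 0.0849
gripper_force: 0.0
clock: 2.0
position: [0.2051, -0.5371, 0.2499]
ee_rot: [-0.0, 0.174, 0.985, 0.0]
contact_force: [0.5, -0.6, -0.6]
width: 0.0851
gripper_force: 0.0
clock: 3.0
position: [0.4673, -0.2585, 0.2499]
ee_rot: [-0.0, 0.174, 0.985, -0.0]
contact_force: [-0.7, 0.6, 0.4]
width: 0.085
gripper_force: 0.0
[-6.35402992e-01  2.14325339e-01  1.59053134e+00 -2.45166956e-04
  1.33689807e+00 -1.85726638e+00] (array([ 0.46728523, -0.25846014,  0.24987416]), array([-1.25627330e-04,  1.73554738e-01,  9.84824214e-01, -7.07495272e-05]))
(np.float64(450.80807159911274), np.float64(268.78541505812865))
(np.float64(466.50763757701384), np.float64(284.29500248723093))
(np.float64(271.08619494294055), np.float64(268.211421628081))
```

View pics/w1.png

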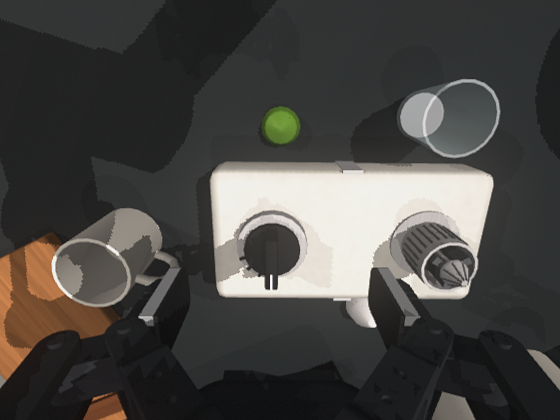

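The wrist view shows the sleeve rim centred at (449,267), the reamer tip at about (462,281) and the dial bar around x=271. These agree with the predictions to about 2 px, and the juicer is aligned with the image.

```bash
python3 - <<'E'
from rig import manip
from h import *
s=manip.get_state(); w=manip.get_image("wrist"); M=(s["position"],s["ee_rot"]); sd=manip.get_image("side"); t=manip.get_image("top")
np.set_printoptions(precision=4,suppress=True)
print(tri([ray(w,449,267,M),ray(sd,285.5,241.5),ray(t,317,207.7)]))
print(tri([ray(w,449,267,M),ray(sd,285.5,241.5)]))
for z in (.123,): print(atz(ray(w,449,267,M),z),atz(ray(sd,285.5,241.5),z),atz(ray(t,317,207.7),z))
print(atz(ray(w,271,288,M),.123), "bar near end"); print(atz(ray(t,365.9,224.9),.094))
C=[atz(ray(w,*p,M),.07) for p in [(213,297),(471,297),(213,164),(492,174)]]; print(np.array(C))
T=rot(M[1]); print("tool delta to sleeve",T.T@(np.array([.577,-.135,.110])-M[0]))
E
```

```text
(array([ 0.5777, -0.1355,  0.115 ]), [np.float64(0.0017009346086926946), np.float64(0.0015660872068871438), np.float64(0.00244439954575791)])
(array([ 0.5797, -0.1346,  0.1138]), [np.float64(0.0007697751734283473), np.float64(0.000769775173428256)])
[ 0.5738 -0.1376  0.123 ] [ 0.576  -0.1494  0.123 ] [ 0.5742 -0.1346  0.123 ]
[ 0.5396 -0.2946  0.123 ] bar near end
[ 0.5215 -0.2867  0.094 ]
[[ 0.5604 -0.3731  0.07  ]
 [ 0.6595 -0.1015  0.07  ]
 [ 0.4223 -0.312   0.07  ]
 [ 0.525  -0.0596  0.07  ]]
tool delta to sleeve [-0.0612  0.1551  0.1397]
```

```bash
python3 -m pendant '[{"dx":-0.012,"dy":0.03,"dz":0.006,"rx":0,"ry":0,"rz":0,"hand":0.085},{"dx":-0.012,"dy":0.03,"dz":0.006,"rx":0,"ry":0,"rz":0,"hand":0.085},{"dx":-0.012,"dy":0.03,"dz":0.006,"rx":0,"ry":0,"rz":0,"hand":0.085},{"dx":-0.012,"dy":0.03,"dz":0.006,"rx":0,"ry":0,"rz":0,"hand":0.085},{"dx":-0.011,"dy":0.031,"dz":0.006,"rx":0,"ry":0,"rz":0,"hand":0.085},{"dx":0,"dy":0,"dz":0,"rx":0,"ry":0,"rz":0,"hand":0.085},{"dx":0,"dy":0,"dz":0,"rx":0,"ry":0,"rz":0,"hand":0.085}]'
python3 - <<'E'
from rig import manip
import cv2
from h import *
s=manip.get_state(); w=manip.get_image("wrist"); M=(s["position"],s["ee_rot"])
print(s["qpos"],M)
for X in [(.5745,-.1365,.123),(.5745,-.1365,.148),(.5745,-.1365,.07)]: print(proj(w,X,M))
cv2.imwrite("pics/w2.png",cv2.resize(w["frame"][90:390,130:430,::-1],None,fx=2,fy=2))
E
```

```text
clock: 3.78
position: [0.5735, -0.1388, 0.2193]
ee_rot: [-0.001, 0.174, 0.985, -0.0]
contact_force: [-0.5, -0.1, 0.2]
width: 0.0851
gripper_force: 0.0
[-3.54971904e-01  3.17298554e-01  1.52202486e+00 -6.31197190e-04
  1.30363259e+00 -1.57493657e+00] (array([ 0.57349537, -0.13878954,  0.21930871]), array([-7.25072175e-04,  1.74435308e-01,  9.84668353e-01, -1.77709758e-04]))
(np.float64(282.82562282531325), np.float64(217.52255828157982))
(np.float64(283.2581815049722), np.float64(230.7936381120319))
(np.float64(282.1464531868169), np.float64(196.68535187524625))
```

View pics/w2.png

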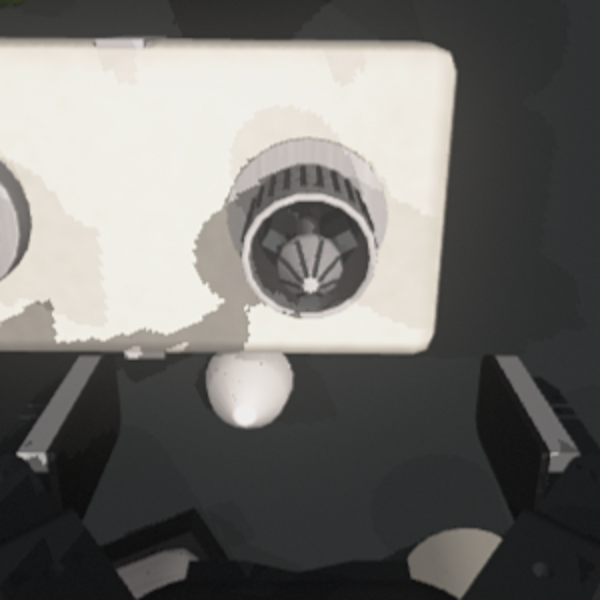

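The rim is centred at (285.3,218.3) and the tip at (285.5,232.5), both upright and within 2 px of the prediction.

```bash
python3 - <<'E'
from rig import manip
from h import *
s=manip.get_state(); w=manip.get_image("wrist"); M=(s["position"],s["ee_rot"])
M1=(np.array([.46728523,-.25846014,.24987416]),np.array([-1.2562733e-4,.173554738,.984824214,-7.07e-5]))
np.set_printoptions(precision=4,suppress=True)
print(tri([ray(w,285.25,218.25,M),ray(w,449,267,M1)]))
print(tri([ray(w,285.5,232.5,M),ray(w,462,281,M1)]))
X=atz(ray(w,285.25,218.25,M),.123);Y=atz(ray(w,285.5,232.5,M),.148);print(X,Y)
T=rot(M[1]); print(T.T@(np.array([X[0],X[1],.110])-M[0]), M[0])
E
```

```text
(array([ 0.5755, -0.1359,  0.122 ]), [np.float64(0.00016562035998063848), np.float64(0.00016562035998068608)])
(array([ 0.5769, -0.1365,  0.1437]), [np.float64(0.0007682502478332633), np.float64(0.0007682502478333677)])
[ 0.5753 -0.1359  0.123 ] [ 0.5758 -0.1364  0.148 ]
[-0.001   0.0044  0.1097] [ 0.573  -0.1396  0.2197]
```

```bash
python3 -m pendant '[{"dx":-0.001,"dy":0.004,"dz":0.02,"rx":0,"ry":0,"rz":0,"hand":0.085},{"dx":0,"dy":0,"dz":0.02,"rx":0,"ry":0,"rz":0,"hand":0.085},{"dx":0,"dy":0,"dz":0.02,"rx":0,"ry":0,"rz":0,"hand":0.085},{"dx":0,"dy":0,"dz":0.02,"rx":0,"ry":0,"rz":0,"hand":0.085},{"dx":0,"dy":0,"dz":0.02,"rx":0,"ry":0,"rz":0,"hand":0.085},{"dx":0,"dy":0,"dz":0.0095,"rx":0,"ry":0,"rz":0,"hand":0.085},{"dx":0,"dy":0,"dz":0,"rx":0,"ry":0,"rz":0,"hand":0.085}]'
python3 -m pendant '[{"dx":0,"dy":0,"dz":0,"rx":0,"ry":0,"rz":0,"hand":0.06},{"dx":0,"dy":0,"dz":0,"rx":0,"ry":0,"rz":0,"hand":0.04},{"dx":0,"dy":0,"dz":0,"rx":0,"ry":0,"rz":0,"hand":0.04},{"dx":0,"dy":0,"dz":0,"rx":0,"ry":0,"rz":0,"hand":0.04},{"dx":0,"dy":0,"dz":0,"rx":0,"ry":0,"rz":0,"hand":0.04},{"dx":0,"dy":0,"dz":0,"rx":0,"ry":0,"rz":0,"hand":0.04}]' 60
```

```text
clock: 4.47
position: [0.5737, -0.1362, 0.1087]
ee_rot: [-0.002, 0.176, 0.984, 0.0]
contact_force: [-0.6, -0.5, 0.4]
width: 0.0848
gripper_force: 0.0
clock: 4.97
position: [0.5768, -0.1356, 0.1126]
ee_rot: [0.002, 0.174, 0.985, -0.001]
contact_force: [-0.6, -1.0, 5.8]
width: 0.0492
gripper_force: 62.2
```

```bash
python3 -m pendant '[{"dx":0,"dy":0,"dz":0,"rx":0,"ry":0,"rz":4,"hand":0.04},{"dx":0,"dy":0,"dz":0,"rx":0,"ry":0,"rz":5,"hand":0.04},{"dx":0,"dy":0,"dz":0,"rx":0,"ry":0,"rz":5,"hand":0.04},{"dx":0,"dy":0,"dz":0,"rx":0,"ry":0,"rz":5,"hand":0.04},{"dx":0,"dy":0,"dz":0,"rx":0,"ry":0,"rz":5,"hand":0.04},{"dx":0,"dy":0,"dz":0,"rx":0,"ry":0,"rz":5,"hand":0.04},{"dx":0,"dy":0,"dz":0,"rx":0,"ry":0,"rz":5,"hand":0.04},{"dx":0,"dy":0,"dz":0,"rx":0,"ry":0,"rz":5,"hand":0.04},{"dx":0,"dy":0,"dz":0,"rx":0,"ry":0,"rz":5,"hand":0.04},{"dx":0,"dy":0,"dz":0,"rx":0,"ry":0,"rz":4,"hand":0.04},{"dx":0,"dy":0,"dz":0,"rx":0,"ry":0,"rz":0,"hand":0.04}]'
python3 -c "
from rig import manip
s=manip.get_state();print(s['moment'],s['qpos'])"
```

```text
clock: 5.88
position: [0.5768, -0.1356, 0.1126]
ee_rot: [0.002, 0.561, 0.828, 0.0]
contact_force: [-0.4, -0.1, 5.6]
width: 0.0493
gripper_force: 62.0
[-0.12385689  0.29011409 -0.14288829] [-3.47904649e-01  4.05445143e-01  1.67181654e+00 -8.58978402e-04
  1.06087651e+00 -7.27746308e-01]
```

```bash
for i in 1; do python3 -m pendant '[{"dx":0,"dy":0,"dz":0,"rx":0,"ry":0,"rz":3,"hand":0.04},{"dx":0,"dy":0,"dz":0,"rx":0,"ry":0,"rz":3,"hand":0.04},{"dx":0,"dy":0,"dz":0,"rx":0,"ry":0,"rz":0,"hand":0.04}]'; python3 -c "
from rig import manip
s=manip.get_state();print(s['moment'],s['qpos'][5],s['effort'][5])"; done; python3 -m pendant '[{"dx":0,"dy":0,"dz":0,"rx":0,"ry":0,"rz":3,"hand":0.04},{"dx":0,"dy":0,"dz":0,"rx":0,"ry":0,"rz":3,"hand":0.04},{"dx":0,"dy":0,"dz":0,"rx":0,"ry":0,"rz":0,"hand":0.04}]'; python3 -c "
from rig import manip
s=manip.get_state();print(s['moment'],s['qpos'][5],s['effort'][5])"
```

```text
clock: 6.13
position: [0.5768, -0.1356, 0.1125]
ee_rot: [0.002, 0.603, 0.798, 0.0]
contact_force: [-0.7, -0.2, 5.0]
width: 0.0497
gripper_force: 62.0
[-0.05306722  0.29845833 -0.18112065] -0.6237063231742663 0.2083664434030652
clock: 6.38
position: [0.5768, -0.1357, 0.1125]
ee_rot: [0.002, 0.642, 0.767, -0.0]
contact_force: [-1.4, -0.1, 6.3]
width: 0.0492
gripper_force: 64.9
[-0.00679172  0.25718405  1.51700773] -0.5238290125393972 1.9598118960857391
```

```bash
python3 -m pendant '[{"dx":0,"dy":0,"dz":0,"rx":0,"ry":0,"rz":2,"hand":0.04},{"dx":0,"dy":0,"dz":0,"rx":0,"ry":0,"rz":0,"hand":0.04}]'; python3 - <<'E'
from rig import manip
import cv2
s=manip.get_state();print(s['moment'],s['qpos'][5],s['effort'][5])
w=manip.get_image("wrist");cv2.imwrite("pics/w3.png",cv2.resize(w["frame"][90:390,130:430,::-1],None,fx=2,fy=2))
E
```

```text
clock: 6.55
position: [0.577, -0.1365, 0.1126]
ee_rot: [0.003, 0.655, 0.756, -0.001]
contact_force: [-0.5, -2.3, 4.2]
width: 0.0495
gripper_force: 72.2
[-0.45143745  0.19935223  1.30301312] -0.48866425434332605 1.4614832773804665
```

View pics/w3.png

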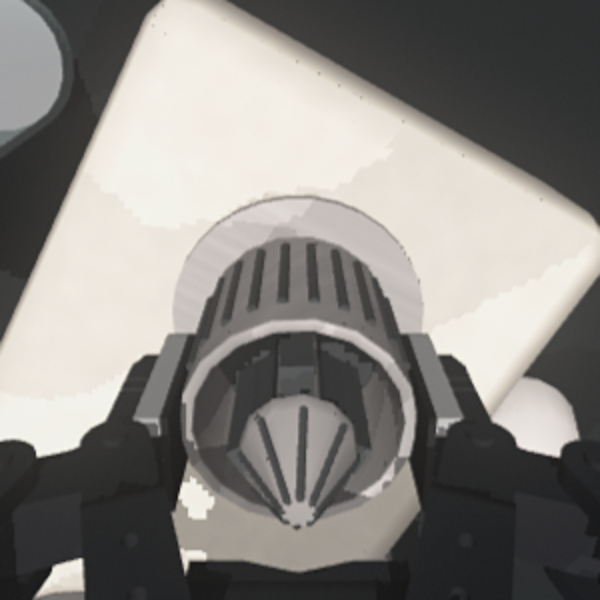

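The sleeve is at its stop: the torque rose above 1.3 N m and the pads then slipped. The jaws are on the shank and the reamer is upright. I'll release and rise.

```bash
python3 -m pendant '[{"dx":0,"dy":0,"dz":0,"rx":0,"ry":0,"rz":-1,"hand":0.085},{"dx":0,"dy":0,"dz":0,"rx":0,"ry":0,"rz":0,"hand":0.085},{"dx":0,"dy":0,"dz":0,"rx":0,"ry":0,"rz":0,"hand":0.085},{"dx":0,"dy":0,"dz":0,"rx":0,"ry":0,"rz":0,"hand":0.085},{"dx":0,"dy":0,"dz":0,"rx":0,"ry":0,"rz":0,"hand":0.085},{"dx":0,"dy":0,"dz":-0.02,"rx":0,"ry":0,"rz":0,"hand":0.085},{"dx":0,"dy":0,"dz":-0.02,"rx":0,"ry":0,"rz":0,"hand":0.085},{"dx":0,"dy":0,"dz":-0.02,"rx":0,"ry":0,"rz":0,"hand":0.085},{"dx":0,"dy":0,"dz":-0.02,"rx":0,"ry":0,"rz":0,"hand":0.085},{"dx":0,"dy":0,"dz":-0.03,"rx":0,"ry":0,"rz":0,"hand":0.085},{"dx":0,"dy":0,"dz":0,"rx":0,"ry":0,"rz":0,"hand":0.085}]'
python3 -m pendant '[{"dx":0,"dy":0,"dz":0,"rx":0,"ry":0,"rz":-7,"hand":0.085},{"dx":0,"dy":0,"dz":0,"rx":0,"ry":0,"rz":-7,"hand":0.085},{"dx":0,"dy":0,"dz":0,"rx":0,"ry":0,"rz":-7,"hand":0.085},{"dx":0,"dy":0,"dz":0,"rx":0,"ry":0,"rz":-7,"hand":0.085},{"dx":0,"dy":0,"dz":0,"rx":0,"ry":0,"rz":-7,"hand":0.085},{"dx":0,"dy":0,"dz":0,"rx":0,"ry":0,"rz":-7,"hand":0.085},{"dx":0,"dy":0,"dz":0,"rx":0,"ry":0,"rz":-7,"hand":0.085},{"dx":0,"dy":0,"dz":0,"rx":0,"ry":0,"rz":-7,"hand":0.085},{"dx":0,"dy":0,"dz":0,"rx":0,"ry":0,"rz":-5,"hand":0.085},{"dx":0,"dy":0,"dz":0,"rx":0,"ry":0,"rz":0,"hand":0.085}]'
python3 -m pendant '[{"dx":0,"dy":-0.04,"dz":0,"rx":0,"ry":0,"rz":0,"hand":0.085},{"dx":0,"dy":-0.04,"dz":0,"rx":0,"ry":0,"rz":0,"hand":0.085},{"dx":0,"dy":-0.04,"dz":0,"rx":0,"ry":0,"rz":0,"hand":0.085},{"dx":0,"dy":-0.04,"dz":0,"rx":0,"ry":0,"rz":0,"hand":0.085},{"dx":0,"dy":0,"dz":0,"rx":0,"ry":0,"rz":0,"hand":0.085},{"dx":0,"dy":0,"dz":0,"rx":0,"ry":0,"rz":0,"hand":0.085}]'
python3 - <<'E'
from rig import manip
import cv2
from h import *
s=manip.get_state(); w=manip.get_image("wrist"); M=(s["position"],s["ee_rot"])
print(s["qpos"],M)
for X in [(.5206,-.2863,.123),(.5206,-.2863,.094),(.5753,-.1359,.148)]: print(proj(w,X,M))
cv2.imwrite("pics/w4.png",cv2.resize(w["frame"][90:390,130:530,::-1],None,fx=2,fy=2))
E
```

```text
clock: 7.52
position: [0.5788, -0.136, 0.2263]
ee_rot: [0.005, 0.65, 0.76, 0.002]
contact_force: [1.1, -0.4, 0.9]
width: 0.085
gripper_force: 0.0
clock: 8.35
position: [0.5758, -0.135, 0.2201]
ee_rot: [-0.0, 0.174, 0.985, 0.0]
contact_force: [0.9, -0.3, -0.3]
width: 0.0849
gripper_force: 0.0
clock: 8.85
position: [0.52, -0.2874, 0.2201]
ee_rot: [-0.0, 0.178, 0.984, 0.0]
contact_force: [0.2, 1.1, -0.0]
width: 0.0852
gripper_force: 0.0
[-6.21944618e-01  3.22345328e-01  1.51245416e+00  8.42701167e-05
  1.30721868e+00 -1.83572521e+00] (array([ 0.52004043, -0.28736632,  0.22007521]), array([-1.74728050e-04,  1.77572157e-01,  9.84107759e-01,  1.28026374e-04]))
(np.float64(280.9690101298295), np.float64(217.0270666785803))
(np.float64(280.73280354550127), np.float64(204.688969318889))
(np.float64(520.7005247944173), np.float64(228.42990969718682))
```

View pics/w4.png

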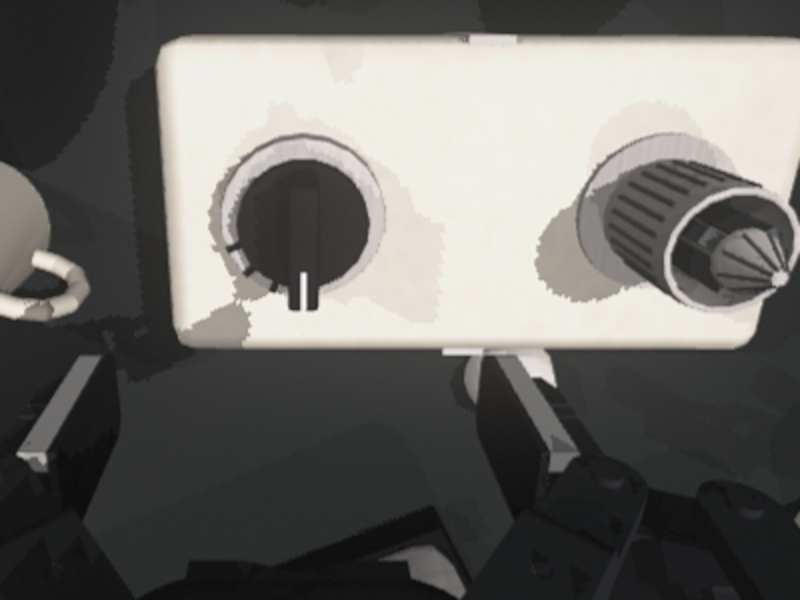

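The dial bar is centred at full-frame u=282, v≈214, vertical in the image, with the white line at the far end. The prediction was (281,217), and the reamer tip also lies where predicted. I'll descend and pinch.

```bash
python3 -m pendant '[{"dx":0.0005,"dy":0.001,"dz":0.02,"rx":0,"ry":0,"rz":0,"hand":0.06},{"dx":0,"dy":0,"dz":0.02,"rx":0,"ry":0,"rz":0,"hand":0.05},{"dx":0,"dy":0,"dz":0.02,"rx":0,"ry":0,"rz":0,"hand":0.05},{"dx":0,"dy":0,"dz":0.02,"rx":0,"ry":0,"rz":0,"hand":0.05},{"dx":0,"dy":0,"dz":0.02,"rx":0,"ry":0,"rz":0,"hand":0.05},{"dx":0,"dy":0,"dz":0.003,"rx":0,"ry":0,"rz":0,"hand":0.05},{"dx":0,"dy":0,"dz":0,"rx":0,"ry":0,"rz":0,"hand":0.05}]' 50
python3 -m pendant '[{"dx":0,"dy":0,"dz":0,"rx":0,"ry":0,"rz":0,"hand":0.03},{"dx":0,"dy":0,"dz":0,"rx":0,"ry":0,"rz":0,"hand":0.005},{"dx":0,"dy":0,"dz":0,"rx":0,"ry":0,"rz":0,"hand":0.005},{"dx":0,"dy":0,"dz":0,"rx":0,"ry":0,"rz":0,"hand":0.005},{"dx":0,"dy":0,"dz":0,"rx":0,"ry":0,"rz":0,"hand":0.005},{"dx":0,"dy":0,"dz":0,"rx":0,"ry":0,"rz":0,"hand":0.005}]'
python3 -c "
from rig import manip
s=manip.get_state();print(s['moment'],s['qpos'][5])"
```

```text
clock: 9.48
position: [0.5204, -0.2823, 0.1162]
ee_rot: [-0.002, 0.174, 0.985, 0.001]
contact_force: [-0.8, 0.4, 0.4]
width: 0.0499
gripper_force: 0.0
clock: 9.98
position: [0.5214, -0.2856, 0.1192]
ee_rot: [0.001, 0.175, 0.985, -0.001]
contact_force: [-1.2, -2.3, 5.8]
width: 0.011
gripper_force: 51.2
[-0.26824251  0.26945787 -0.26481397] -1.8364159679239496
```

```bash
python3 -m pendant '[{"dx":0,"dy":0,"dz":0,"rx":0,"ry":0,"rz":4,"hand":0.005},{"dx":0,"dy":0,"dz":0,"rx":0,"ry":0,"rz":6,"hand":0.005},{"dx":0,"dy":0,"dz":0,"rx":0,"ry":0,"rz":6,"hand":0.005},{"dx":0,"dy":0,"dz":0,"rx":0,"ry":0,"rz":6,"hand":0.005},{"dx":0,"dy":0,"dz":0,"rx":0,"ry":0,"rz":6,"hand":0.005},{"dx":0,"dy":0,"dz":0,"rx":0,"ry":0,"rz":6,"hand":0.005},{"dx":0,"dy":0,"dz":0,"rx":0,"ry":0,"rz":6,"hand":0.005},{"dx":0,"dy":0,"dz":0,"rx":0,"ry":0,"rz":6,"hand":0.005},{"dx":0,"dy":0,"dz":0,"rx":0,"ry":0,"rz":6,"hand":0.005},{"dx":0,"dy":0,"dz":0,"rx":0,"ry":0,"rz":6,"hand":0.005},{"dx":0,"dy":0,"dz":0,"rx":0,"ry":0,"rz":6,"hand":0.005}]'
python3 -m pendant '[{"dx":0,"dy":0,"dz":0,"rx":0,"ry":0,"rz":3,"hand":0.005},{"dx":0,"dy":0,"dz":0,"rx":0,"ry":0,"rz":2,"hand":0.005},{"dx":0,"dy":0,"dz":0,"rx":0,"ry":0,"rz":0.5,"hand":0.005},{"dx":0,"dy":0,"dz":0,"rx":0,"ry":0,"rz":0,"hand":0.005},{"dx":0,"dy":0,"dz":0,"rx":0,"ry":0,"rz":0,"hand":0.005}]'
python3 - <<'E'
from rig import manip
import cv2,numpy as np
s=manip.get_state();q=s["ee_rot"];print(s['moment'],s['qpos'],np.degrees(2*np.arctan2(q[2],q[1])))
w=manip.get_image("wrist")["frame"];t=manip.get_image("side")["frame"]
o=np.zeros((420,790,3),np.uint8);o[:300,:400]=w[60:360,90:490];o[:400,400:790]=cv2.resize(t[220:320,235:332],(390,400));cv2.imwrite("pics/w5.png",o[:,:,::-1])
E
```

```text
clock: 10.9
position: [0.5209, -0.286, 0.1192]
ee_rot: [0.002, 0.671, 0.741, -0.001]
contact_force: [-3.6, -3.6, 6.4]
width: 0.0106
gripper_force: 51.2
clock: 11.32
position: [0.5208, -0.286, 0.1192]
ee_rot: [0.002, 0.704, 0.71, -0.001]
contact_force: [-3.3, -4.1, 6.2]
width: 0.0109
gripper_force: 51.2
[-0.60732799  0.39487787  0.1796249 ] [-0.61780125  0.40136916  1.65943088 -0.002928    1.07760181 -0.6242493 ] 90.4486356625376
```

View pics/w5.png

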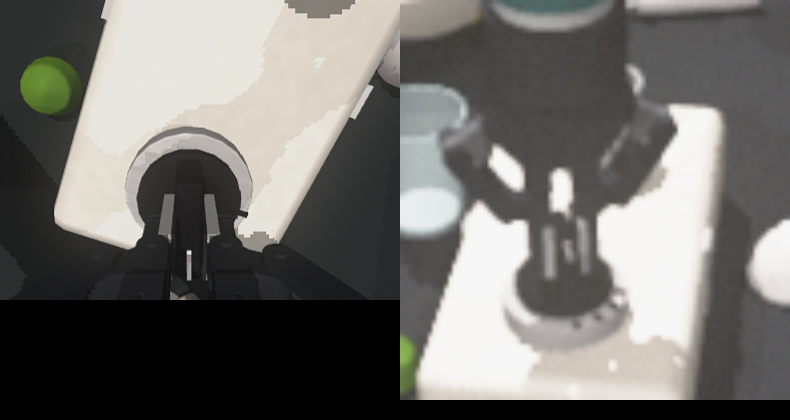

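```bash
python3 -m pendant '[{"dx":0,"dy":0,"dz":0,"rx":0,"ry":0,"rz":0.8,"hand":0.005},{"dx":0,"dy":0,"dz":0,"rx":0,"ry":0,"rz":0,"hand":0.005},{"dx":0,"dy":0,"dz":0,"rx":0,"ry":0,"rz":0,"hand":0.005}]'
python3 - <<'E'
from rig import manip
import cv2,numpy as np
from h import *
s=manip.get_state();q=s["ee_rot"];M=(s["position"],q);print(s['moment'],np.degrees(2*np.arctan2(q[2],q[1])))
d=manip.get_image("wrist")
# reamer tip and bar direction in the wrist view
for X in [(.5753,-.1359,.148)]: print(proj(d,X,M))
w=d["frame"];cv2.imwrite("pics/w6.png",cv2.resize(w[190:360,200:360,::-1],None,fx=3.5,fy=3.5,interpolation=2))
E
```

```text
clock: 11.67
position: [0.5208, -0.286, 0.1192]
ee_rot: [0.002, 0.709, 0.705, -0.001]
contact_force: [-2.7, -3.6, 6.8]
width: 0.0109
gripper_force: 51.2
[-0.5051499   0.5011008   0.06662559] 89.65382780910551
(np.float64(534.1184998313449), np.float64(-239.1757866900447))
```

View pics/w6.png

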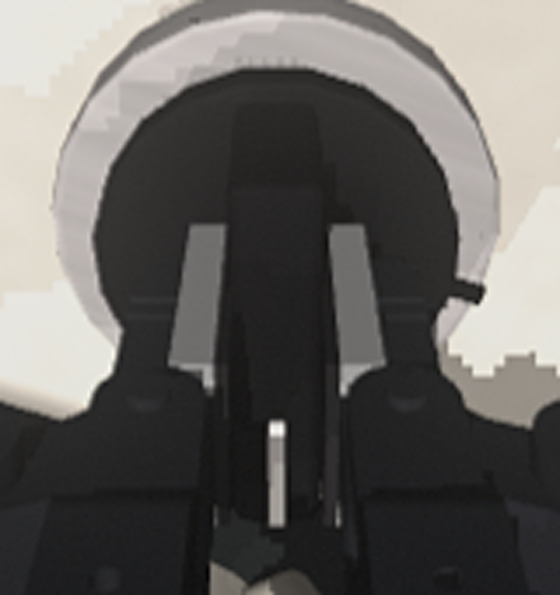

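The bar sits flush and parallel between the pads, about 70° (1.22 rad) clockwise from off. The end stop isn't loaded and the grip is holding. I'll hand in.

```bash
python3 -c "
from rig import manip
print(manip.sign_off())"
```

```text
the job is handed in; nothing more can be done
None
```

I turned the chuck sleeve clockwise to its stop, leaving the reamer upright in the jaws, then turned the dial to its third position (about 1.22 rad by the gripper's angle) and handed the job in with the gripper still holding it; no verdict came back.

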